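# Reset the drill's interlock and shut its guard flap

## Task

The bench drill's interlock has tripped: on its sloped console press the two round reset buttons together, one fingertip on each, keep both fully down for at least two seconds, then let both come up again. Then push the clear guard flap that stands open behind them fully shut over the two buttons. Press no other control, and leave the tools and parts lying round the console where they are; nothing is to be picked up.

Things in the scene. Friction and masses are not known exactly. Their poses are not given: they have to be found in the camera images.
- reset_left_top (a point): centre of the top of the left (+y) reset button: a black round mushroom-head push button, head 28 mm across, top 16 mm above the panel; goes down 6 mm along its own -z against a spring of about 4 N. The two reset buttons are alike, 60 mm apart (centres). The point moves with the button. Axes: z straight out of the sloped panel, y from the right button to the left one, x up the slope
- reset_right_top (a point): the same for the right (-y) reset button, same axes. Between the two is only a low pilot lamp (15 mm across, 7 mm high); outside them stand two steel rails 22 mm high, inner faces 115 mm apart, on which the shut guard rests
- reset_left (a joint): travel of the left reset button, m: 0 up, 0.006 fully down; it makes contact past 0.0045
- reset_right (a joint): travel of the right reset button, m: 0 up, 0.006 fully down; it makes contact past 0.0045
- guard_hinge (a point): middle of the hinge line of the guard flap, 24 mm above the panel and 70 mm up the slope from the line of the reset buttons; fixed to the panel, axes as for the buttons: the hinge runs along y
- guard_edge (a point): middle of the guard's free edge, 95 mm from the hinge. The guard is a clear flat plate 122 mm wide, 4 mm thick, with a grey bar 10 mm thick along this edge; it starts open, leaning back behind the buttons. The point turns with the guard: its x points from the edge to the hinge, z out of the face that is uppermost when shut (the far face when open)
- guard (a joint): angle of the guard flap, rad: 0 shut (over both buttons, parallel to the panel), 1.57 square to the panel, 2.05 end stop; starts at 1.75 to 2.0. The hinge is stiff (about 0.5 N at the free edge): it stays where it is left and must be pushed all the way. Behind the open flap nothing but the console itself is higher than 20 mm for at least 60 mm
- start (a joint): start button of the drill, 22 mm, flush, in the far place of the two at the console's left end, 98 mm from the middle; m, 0 up, 0.004 down. Not to be pressed.
- stop (a joint): stop button, 22 mm, flush, nearer to the front than the start button; m, 0 up, 0.004 down. Not to be pressed.
- estop (a joint): emergency stop, a 40 mm mushroom standing 31 mm above the panel at the console's right end, 100 mm from the middle; m, 0 up, 0.005 down. Not to be pressed.
- console: the drill's operator console: grey sloped desk box, fixed to the bench, panel sloped 10 degrees down to the front, 172 mm deep (x) and 276 mm wide (y), 43 mm high at its front (the -x side) and 73 mm at its back, aluminium panel on top. Origin under its centre at bench height, z up, x to its back, y to its left end
- file: flat hand file with a wooden handle, 255 mm long, 21 mm high, in front of the console. Origin at its underside. A bystander: leave it.
- bracket: small L-shaped aluminium bracket, 50 x 36 x 42 mm high, beside the console, left. Origin at its underside. A bystander: leave it.
- bushing: brass bushing (tube) 38 mm across, 30 mm high, beside the console, right. Origin at its underside. A bystander: leave it.
- calculator: desk calculator 150 x 100 x 18 mm, behind the console. Origin at its underside. A bystander: leave it.
- caliper: digital caliper, 210 mm long, 14 mm high, beside the console, right. Origin at its underside. A bystander: leave it.

How it is judged:
By the outcome, as a careful person would: the job done as asked, in the order asked, and still so for the second after the job is handed in, with the robot touching nothing.
It also fails if it takes over 58 s, if anything falls off the work surface, if the arm or the gripper's body presses on something with over 40 N, if the wrist force passes 120 N, or if a joint passes its speed limit or range.

## Robot

A 6-joint arm with a two-finger parallel gripper is mounted at the origin on the work surface. World frame = base frame: x ahead of the robot, y to its left, z up, the work surface at z = 0. Lengths are in m, angles in rad, forces in N, time in s.
With the tool pointing down it reaches from about 0.275 to 0.725 m from the base axis. Payload 5.6 kg.
Tool frame: the origin (TCP) lies midway between the tips of the shut fingers; the grasp point (between the pads) lies behind it (grip_depth is the x of the grasp point in the tool frame, in m); x points along the fingers, z is the direction in which the jaws open and shut, and the axes are right-handed (so a half turn about x gives the same grasp; the last joint's range is limited). The gripper opens to 85 mm and grips with 20 to 120 N. Pads are 22 mm wide; open, the fingers measure 114 mm over their backs; the gripper's body (76 mm by 85 mm) begins 54 mm behind the grasp point. The pads swing forward as they close: fully open they stand 13 mm farther back than shut.
Start: joints at [-1.021, 0.255, 0.108, 0, -1.424, -0.285], TCP at [0.144, -0.531, 0.231] pointing down, gripper open.
Joint ranges: [-2.95, 2.95], [-1.21, 1.97], [-1.09, 1.5], [-2.87, 1.71], [-2.94, -0.07], [-3.05, 3.05]. Speed limits (rad/s): [2.57, 2.57, 3.14, 3.14, 3.14, 3.14].

## Interface

Orientations are given as a unit quaternion [w, x, y, z].
In Python, from rig import state, snapshot, close_job, grip_depth gives the robot as it stands. The module is installed in compiled form; this text tells all that it offers.
- The arm moves only by the tool drive_tool, never from a script. Its argument "moves" is text: rows parted by semicolons, each of 7 numbers parted by spaces: the turn, a rotation vector about the tool's x, y, z in rad, then the shift along the tool's x, y, z in mm, then the closure, from 0 (fully open) to 1 (shut). In form: rx ry rz tx ty tz claw; .... A call has 1 to 8 rows; each row shifts and turns the commanded pose from where the row before left it, along the tool's axes as they then stand; what a row does not reach is not made up. A row lasts 1/10 s, in which the tool goes at most 50 mm and 8.59 degrees, less where a joint would pass 70% of its speed; a pose out of reach is approached as far as the arm can. A call is refused whole if a number of a shift passes 50 or a number of a turn 0.15, either way. A call with a gripper value outside its range is refused whole. The fingers move at their own pace and stop on an object; "grip_force" is the grip in N (left out, the last holds). Time passes only in rows, so rows that do not move let the fingers close. It gives the time, the measured TCP pose, the force and the opening at its end, in the units of the state.
- state(): the state, without advancing time (a new reading comes with each control period).
- snapshot(name): name is "scene" or "top" or "wrist"; returns a dict with "image" (480x640x3 uint8, red, green, blue), "fx", "fy", "cx", "cy" (pixels), "k1" (the pictures are not rectified: a ray, as slopes to the right and down, at radius r is drawn at 1 + k1 r^2 times it, then the intrinsics apply), "camera_from_world" (4x4, takes a point from world to camera coordinates); the wrist camera has in their place "T_tool_cam" (4x4, takes a point from camera to tool coordinates, whose origin is the TCP and whose axes are the tool frame's). Camera axes: x right, y down, z forward; pixel columns grow to the right and rows downward; lengths in m; the calibration is good to about 2 mm. A picture is of the moment at which its call begins: read the wrist's pose just before it. There is no depth.
- close_job(): hands the job in, once; it reports no verdict.
The state is a dict: "clock": time; "joints": joint angles; "qd": joint speeds; "effort": joint torques, N m; "tool_pos": TCP position; "tcp_rot": TCP orientation; "ft_force": force on the tool from outside, world axes, zero at the start; "wrist_torque": the same for the moment, N m; "width": finger opening in m.
Only numpy, scipy, OpenCV 4.12 (cv2) and the standard library are available. Lean on these libraries where they do the work, as an engineer would, in place of code of your own. Each camera call takes 0.05 s, during which the arm holds its last target. There are 200 camera calls.

## Working session

There is one attempt and no reset: what is moved stays moved. The work goes in short steps, Python scripts to look and compute and a tool call to move; the robot and the scene stay as the last step left them, time stands still between calls to the robot, and variables do not carry over. Pictures are saved under pics/ and viewed, about 8 in all and at most 12, crops included, and the job is handed in when it is done.

Besides the shell and the picture viewer there is one more tool, called after "Emit:" as name(argument=value, ...), one argument or row to a line, values as JSON. drive_tool: Moves the arm, as the interface text tells. Its arguments: {"type":"object","properties":{"moves":{"type":"string"},"grip_force":{"type":"number"}},"required":["moves"]}

```bash
mkdir -p pics; python3 - <<'E'
from rig import *
import cv2
print(state(), grip_depth)
for n in("scene","top"):
    s=snapshot(n); cv2.imwrite(f"pics/{n}0.png",s["image"][:,:,::-1]); print(n,{k:v for k,v in s.items() if k!="image"})
E
```

```text
{'clock': 0.0, 'joints': array([-1.02138437e+00,  2.55801241e-01,  1.07003725e-01, -4.93708901e-04,
       -1.42387093e+00, -2.84577127e-01]), 'qd': array([ 1.16068422e-03, -1.52884066e-03,  9.54661195e-05,  1.63361655e-04,
       -7.86839280e-04, -2.83144893e-04]), 'effort': array([ 1.53852408e-03, -3.86631668e+01,  2.37941587e+01,  5.36516100e+00,
       -6.16461257e-03, -5.55774861e-06]), 'tool_pos': array([ 0.14389   , -0.53034205,  0.23036395]), 'tcp_rot': array([ 0.43002707, -0.561067  ,  0.42922821,  0.56217762]), 'ft_force': array([ 0.08995599,  0.87596843, -0.05764911]), 'wrist_torque': array([-0.0161026 , -0.08508251,  0.0896818 ]), 'width': 0.08557249393005804} -0.0187
scene {'fx': 530.4258731994697, 'fy': 530.4258731994697, 'cx': 317.21431732221816, 'cy': 226.56335938080107, 'k1': 0.005754810161201243, 'camera_from_world': array([[-0.2665722 ,  0.96364402, -0.01815125,  0.09368568],
       [ 0.73974932,  0.19249159, -0.64476192, -0.3808822 ],
       [-0.61782701, -0.18530298, -0.76416791,  1.39826429],
       [ 0.        ,  0.        ,  0.        ,  1.        ]])}
top {'fx': 516.260283240628, 'fy': 516.260283240628, 'cx': 321.07958641739174, 'cy': 238.5298071504702, 'k1': -0.14035878611583058, 'camera_from_world': array([[-0.00389335, -0.99997015, -0.00667336,  0.04443772],
       [-0.99136948,  0.00473418, -0.13101201,  0.60353941],
       [ 0.13103969,  0.00610569, -0.99135832,  1.16044739],
       [ 0.        ,  0.        ,  0.        ,  1.        ]])}
```

View pics/scene0.png

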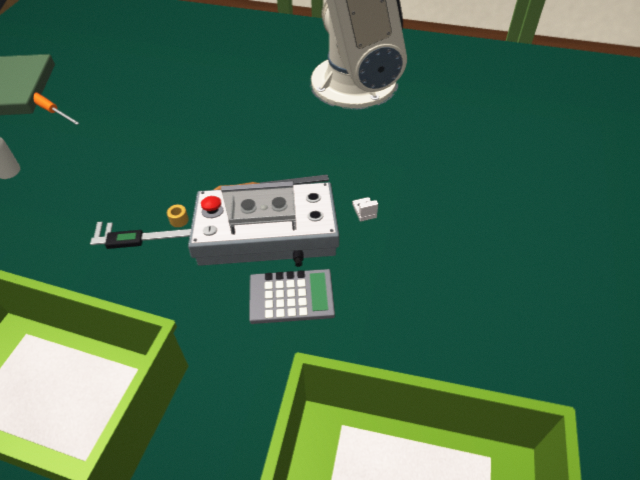

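View pics/top0.png

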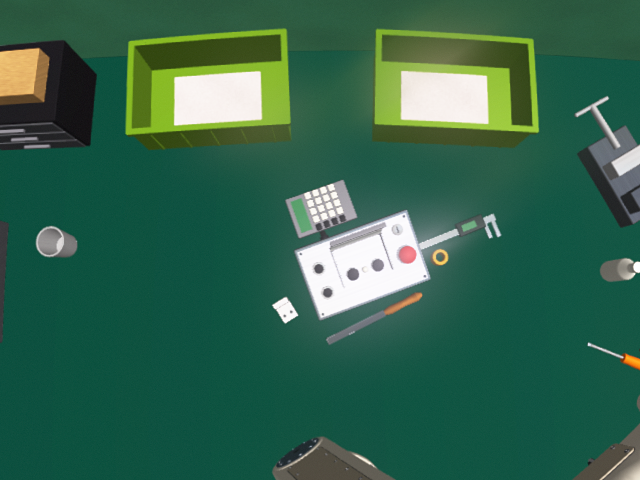

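The scene view shows the console with its open guard, and the buttons at about (248,205) and (279,203). In the top view the buttons are at about (353,274) on the left and (378,265) on the right. Next I'll measure them.

```bash
cat > h.py <<'E'
import numpy as np, cv2
from scipy.spatial.transform import Rotation as R
def K(s): return np.array([[s["fx"],0,s["cx"]],[0,s["fy"],s["cy"]],[0,0,1]])
def C(s,pose=None):
    """world_from_camera"""
    if "camera_from_world" in s: return np.linalg.inv(s["camera_from_world"])
    T=np.eye(4); q=pose["tcp_rot"]; T[:3,:3]=R.from_quat([q[1],q[2],q[3],q[0]]).as_matrix(); T[:3,3]=pose["tool_pos"]
    return T@s["T_tool_cam"]
def ray(s,uv,pose=None):
    n=cv2.undistortPoints(np.array(uv,float).reshape(-1,1,2),K(s),np.array([s["k1"],0,0,0,0.]))[:,0]
    W=C(s,pose); d=np.c_[n,np.ones(len(n))]@W[:3,:3].T
    return W[:3,3],d
def onplane(s,uv,n,c,pose=None):
    """points where n.p=c"""
    o,d=ray(s,uv,pose); n=np.array(n,float); return o+d*((c-o@n)/(d@n))[:,None]
def onz(s,uv,z,pose=None): return onplane(s,uv,[0,0,1],z,pose)
def proj(s,P,pose=None):
    W=np.linalg.inv(C(s,pose)); rv=cv2.Rodrigues(W[:3,:3])[0]
    return cv2.projectPoints(np.array(P,float).reshape(-1,1,3),rv,W[:3,3],K(s),np.array([s["k1"],0,0,0,0.]))[0][:,0]
def tri(o1,d1,o2,d2):
    A=np.c_[d1,-d2]; t=np.linalg.lstsq(A,o2-o1,rcond=None)[0]
    p,q=o1+d1*t[0],o2+d2*t[1]; return (p+q)/2,np.linalg.norm(p-q)
E
python3 - <<'E'
from h import *
from rig import *
t=snapshot("top"); im=t["image"]
g=cv2.cvtColor(im,cv2.COLOR_RGB2GRAY)
m=np.zeros_like(g); m[200:325,290:435]=(g[200:325,290:435]<75)
n,l,st,ce=cv2.connectedComponentsWithStats(m)
hsv=cv2.cvtColor(im,cv2.COLOR_RGB2HSV)
for i in range(1,n):
    if 30<st[i,4]<400: print(st[i],ce[i],onz(t,[ce[i]],0.07).round(4))
w=((hsv[...,1]<40)&(hsv[...,2]>150)).astype(np.uint8); w[:,:290]=0;w[:200]=0;w[325:]=0;w[:,440:]=0
w=cv2.morphologyEx(w,cv2.MORPH_OPEN,np.ones((9,9)))
c=max(cv2.findContours(w,0,2)[0],key=cv2.contourArea); r=cv2.minAreaRect(c); print(r); b=cv2.boxPoints(r); print(b,onz(t,b,0.058).round(4))
s=snapshot("scene")["image"]
a=cv2.resize(im[195:330,285:445],None,fx=4,fy=4,interpolation=2); b=cv2.resize(s[165:270,185:345],None,fx=4,fy=4)
cv2.imwrite("pics/a.png",cv2.resize(np.vstack([a,b]),None,fx=.62,fy=.62)[:,:,::-1])
E
```

```text
[290 218   6  25  72] [291.48611111 230.06944444] [[0.6195 0.1088 0.07  ]]
[319 231  10   9  54] [322.88888889 234.81481481] [[0.6082 0.0375 0.07  ]]
[420 312  15  13  69] [429.82608696 320.39130435] [[ 0.4138 -0.2011  0.07  ]]
[290 314  11  11  44] [294.38636364 321.25      ] [[0.4141 0.1019 0.07  ]]
((362.801513671875, 264.650146484375), (73.7195816040039, 119.10989379882812), 69.88740539550781)
[[294.20346 250.51706]
 [406.0499  209.55919]
 [431.39957 278.78323]
 [319.55313 319.7411 ]] [[ 0.574   0.1032  0.058 ]
 [ 0.668  -0.1552  0.058 ]
 [ 0.5076 -0.2094  0.058 ]
 [ 0.417   0.0459  0.058 ]]
```

View pics/a.png

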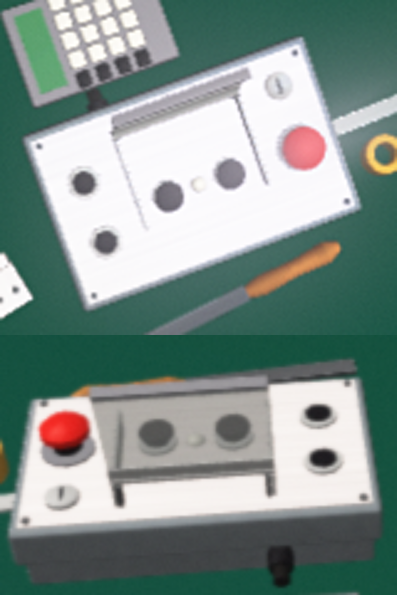

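```bash
cat >> h.py <<'E'
def Rs(s): q=s["tcp_rot"]; return R.from_quat([q[1],q[2],q[3],q[0]])
def axes(yaw,tilt=10,flip=1):
    """console axes X up slope, Y left, N normal; tool rot: x=-N, z=flip*Y"""
    M=(R.from_euler("z",yaw,degrees=True)*R.from_euler("y",-tilt,degrees=True)).as_matrix()
    X,Y,N=M.T; tx=-N; tz=flip*Y; ty=np.cross(tz,tx)
    return X,Y,N,R.from_matrix(np.c_[tx,ty,tz])
def plan(s,Rt,p,n):
    """n equal rows from measured state to target"""
    R0=Rs(s); w=(R0.inv()*Rt).as_rotvec()/n; d=(np.array(p)-s["tool_pos"])/n; Rc=R0
    for i in range(n):
        print(*w.round(4),*(Rc.inv().apply(d)*1000).round(1)); Rc=Rc*R.from_rotvec(w)
E
python3 - <<'E'
from h import *
from rig import *
s=state(); w=snapshot("wrist"); print(w["T_tool_cam"].round(3),w["fx"],w["k1"])
print(Rs(s).as_matrix().round(2))
for f in(1,-1):
    X,Y,N,Rt=axes(19.8,10,f); print(f,Rt.as_matrix().round(3),(Rs(s).inv()*Rt).as_rotvec())
    plan(s,Rt,np.array([.52,-.06,.07])+.2*N,1)
E
```

```text
[[ 0.    -0.329  0.944 -0.142]
 [-0.    -0.944 -0.329  0.082]
 [ 1.    -0.    -0.     0.   ]
 [ 0.     0.     0.     1.   ]] 388.5032766991141 -0.035578451289763564
[[-0.   -0.97 -0.26]
 [ 0.   -0.26  0.97]
 [-1.    0.    0.  ]]
1 [[ 0.163 -0.927 -0.339]
 [ 0.059 -0.334  0.941]
 [-0.985 -0.174  0.   ]] [-0.08074449 -0.00590196 -0.17444067]
-0.0807 -0.0059 -0.1744 -35.8 -451.5 353.0
-1 [[ 0.163  0.927  0.339]
 [ 0.059  0.334 -0.941]
 [-0.985  0.174 -0.   ]] [ 3.0492892  -0.26678276  0.00902623]
3.0493 -0.2668 0.009 -35.8 -451.5 353.0
```

```bash
python3 - <<'E'
from h import *
from rig import *
s=state(); X,Y,N,Rt=axes(19.8); plan(s,Rt,np.array([.52,-.06,.07])+.16*N,16)
E
```

```text
-0.005 -0.0004 -0.0109 0.2 -28.7 22.1
-0.005 -0.0004 -0.0109 0.5 -28.8 22.0
-0.005 -0.0004 -0.0109 0.9 -28.9 21.8
-0.005 -0.0004 -0.0109 1.2 -29.0 21.7
-0.005 -0.0004 -0.0109 1.5 -29.1 21.5
-0.005 -0.0004 -0.0109 1.8 -29.1 21.4
-0.005 -0.0004 -0.0109 2.2 -29.2 21.2
-0.005 -0.0004 -0.0109 2.5 -29.3 21.1
-0.005 -0.0004 -0.0109 2.8 -29.4 20.9
-0.005 -0.0004 -0.0109 3.2 -29.5 20.8
-0.005 -0.0004 -0.0109 3.5 -29.5 20.6
-0.005 -0.0004 -0.0109 3.8 -29.6 20.5
-0.005 -0.0004 -0.0109 4.1 -29.7 20.3
-0.005 -0.0004 -0.0109 4.5 -29.7 20.2
-0.005 -0.0004 -0.0109 4.8 -29.8 20.0
-0.005 -0.0004 -0.0109 5.1 -29.8 19.9
```

Emit:
drive_tool(
  moves="-0.005 0 -0.011 0 -29 22 0.45; -0.005 0 -0.011 0.5 -29 22 0.45; -0.005 0 -0.011 1 -29 22 0.45; -0.005 0 -0.011 1 -29 21.5 0.45; -0.005 0 -0.011 1.5 -29 21.5 0.45; -0.005 0 -0.011 2 -29 21.5 0.45; -0.005 0 -0.011 2 -29 21 0.45; -0.005 0 -0.011 2.5 -29 21 0.45",
  grip_force=40,
)

```text
clock: 1.05
tool_pos: [0.3197, -0.2991, 0.2297]
tcp_rot: [-0.443, 0.589, -0.393, -0.551]
ft_force: [0.2, -1.3, 0.3]
width: 0.0465
```

Emit:
drive_tool(
  moves="-0.005 0 -0.011 3 -29.5 21 0.45; -0.005 0 -0.011 3 -29.5 21 0.45; -0.005 0 -0.011 3.5 -29.5 20.5 0.45; -0.005 0 -0.011 4 -29.5 20.5 0.45; -0.005 0 -0.011 4 -29.5 20 0.45; -0.005 0 -0.011 4.5 -30 20 0.45; -0.005 0 -0.011 5 -30 20 0.45; -0.005 0 -0.011 5 -30 20 0.45",
)

```text
clock: 1.85
tool_pos: [0.4954, -0.0685, 0.2273]
tcp_rot: [-0.455, 0.614, -0.355, -0.538]
ft_force: [0.2, -0.5, 0.2]
width: 0.0465
```

Emit:
drive_tool(
  moves="0 0 0 0 0 0 0.45; 0 0 0 0 0 0 0.45; 0 0 0 0 0 0 0.45",
)

```text
clock: 2.15
tool_pos: [0.4945, -0.0703, 0.2273]
tcp_rot: [-0.455, 0.614, -0.356, -0.538]
ft_force: [0.0, 0.4, -0.7]
width: 0.047
```

```bash
python3 - <<'E'
from h import *
from rig import *
import pickle
s=state(); w=snapshot("wrist"); pickle.dump((s,w),open("w1.pkl","wb")); print(s["clock"],s["tool_pos"],s["width"],s["ft_force"],s["qd"].round(4))
cv2.imwrite("pics/w1.png",w["image"][:,:,::-1])
E
```

```text
2.15 [ 0.49447411 -0.07032868  0.22729747] 0.04696710163155889 [ 0.04154865  0.35631845 -0.65579626] [-0.0113 -0.0058 -0.0001 -0.0006 -0.0007  0.0003]
```

View pics/w1.png

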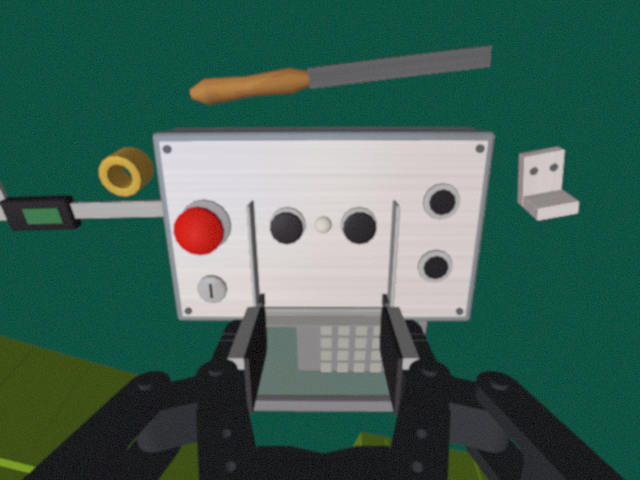

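The wrist view is sharp: right button at (287,227), left at (360,226), lamp at (323,225), rails at x≈252 and 396, and the flap's bar near row 405.

```bash
cat > m.py <<'E'
from h import *
from rig import *
import pickle
s,w=pickle.load(open("w1.pkl","rb")); t=snapshot("top")
def blobs(im,box,th,amin,amax):
    x0,y0,x1,y1=box; g=cv2.cvtColor(im,cv2.COLOR_RGB2GRAY); m=(g[y0:y1,x0:x1]<th).astype(np.uint8)
    n,l,st,ce=cv2.connectedComponentsWithStats(m); return [(ce[i]+[x0,y0],st[i]) for i in range(1,n) if amin<st[i,4]<amax]
bw=sorted(blobs(w["image"],(262,195,388,260),90,300,3000),key=lambda b:-b[0][0]); print("wrist",bw)
bt=sorted(blobs(t["image"],(340,255,390,285),110,30,300),key=lambda b:b[0][0]); print("top",bt)
X,Y,N,Rt=axes(19.8)
print("tool err",np.degrees((Rs(s).inv()*Rt).as_rotvec()).round(2))
for a,b in zip(bw,bt):
    o1,d1=ray(w,[a[0]],s);o2,d2=ray(t,[b[0]]); print("tri",*tri(o1,d1[0],o2,d2[0]))
# panel corners wrist
hsv=cv2.cvtColor(w["image"],cv2.COLOR_RGB2HSV); 
A,B=[b[0] for b in bw]
for h in (.064,.068,.072,.076):
    P=onz(w,[A,B],h,s); d=P[0]-P[1]; print(h,P.round(4).tolist(),np.linalg.norm(d).round(4),"yaw",np.degrees(np.arctan2(-d[0],d[1])).round(2))
co=np.array([[155,133],[493,133],[470,319],[180,319]])
ctr=np.array([.542,-.054,.058])
for k in range(2):
    P=onplane(w,co,N,N@ctr,s); ctr=np.r_[P.mean(0)[:2],.058]
print(P.round(4),ctr,[np.linalg.norm(P[i]-P[(i+1)%4]).round(4) for i in range(4)])
e=P[1]-P[0]; print("yaw front",np.degrees(np.arctan2(-e[0],e[1])))
e=P[2]-P[3]; print("yaw back",np.degrees(np.arctan2(-e[0],e[1])))
P=onplane(w,[A,B,(A+B)/2],N,N@ctr+.016,s); print("btn on panel+16",P.round(4),np.linalg.norm(P[0]-P[1]), "console xy",[((p-ctr)@X,(p-ctr)@Y) for p in P])
E
python3 m.py
```

```text
wrist [(array([359.45683931, 227.52324037]), array([ 82,  18,  32,  30, 753], dtype=int32)), (array([286.37751004, 227.48460509]), array([  9,  18,  32,  30, 747], dtype=int32))]
top [(array([350.89795918, 274.85714286]), array([ 8, 14,  9, 11, 49], dtype=int32)), (array([380.53744493, 278.71806167]), array([ 24,  15,  26,  15, 227], dtype=int32))]
tool err [-0.02 -0.41  0.06]
tri [ 0.51924094 -0.02761707  0.06782495] 0.006351070813199351
tri [ 0.50577197 -0.08779142  0.1346788 ] 0.00677348864028994
0.064 [[0.5231, -0.029, 0.064], [0.5438, -0.0863, 0.064]] 0.0609 yaw 19.88
0.068 [[0.5213, -0.03, 0.068], [0.5417, -0.0865, 0.068]] 0.0601 yaw 19.88
0.072 [[0.5195, -0.0311, 0.072], [0.5396, -0.0868, 0.072]] 0.0592 yaw 19.88
0.076 [[0.5177, -0.0322, 0.076], [0.5376, -0.087, 0.076]] 0.0584 yaw 19.88
[[ 0.5093 -0.2084  0.0434]
 [ 0.4184  0.044   0.0434]
 [ 0.5726  0.1021  0.0725]
 [ 0.6654 -0.1526  0.0727]] [ 0.54140351 -0.05372439  0.058     ] [np.float64(0.2684), np.float64(0.1673), np.float64(0.2711), np.float64(0.1683)]
yaw front 19.80688458456079
yaw back 20.018215541123887
btn on panel+16 [[ 0.5195 -0.0311  0.072 ]
 [ 0.5396 -0.0868  0.072 ]
 [ 0.5296 -0.0589  0.072 ]] 0.059214733774814655 console xy [(np.float64(-0.01031214133125979), np.float64(0.02870762137841658)), (np.float64(-0.010233213751988398), np.float64(-0.03050705979491582)), (np.float64(-0.010268566115928655), np.float64(-0.0008788353691986574))]
```

```bash
cat >> m.py <<'E'
print("-----")
im=cv2.imread("pics/top0.png")[:,:,::-1]
for th in (110,140):
  bt=sorted(blobs(np.ascontiguousarray(im),(343,256,390,285),th,30,300),key=lambda b:b[0][0]); print("top",bt)
  for a,b in zip(bw,bt):
    o1,d1=ray(w,[a[0]],s);o2,d2=ray(t,[b[0]]); print("tri",*tri(o1,d1[0],o2,d2[0]),onz(t,[b[0]],.072))
E
python3 m.py | sed -n '/-----/,$p'
```

```text
-----
top []
top [(array([352.53061224, 274.05102041]), array([ 5, 13, 11, 11, 98], dtype=int32)), (array([376.83333333, 265.17948718]), array([30,  4, 10, 11, 78], dtype=int32))]
tri [ 0.51964987 -0.0296557   0.06986319] 0.002371801858941918 [[ 0.51875504 -0.02862482  0.072     ]]
tri [ 0.53904355 -0.08520072  0.0717565 ] 0.003411661318589601 [[ 0.53840247 -0.08357344  0.072     ]]
```

```bash
python3 - <<'E'
from h import *
from rig import *
s=state(); X,Y,N,Rt=axes(19.85); plan(s,Rt,np.array([.5293,-.0585,.071])+.018*N,6)
E
```

```text
-0.0003 -0.0013 0.0003 23.8 -1.5 0.1
-0.0003 -0.0013 0.0003 23.8 -1.5 0.1
-0.0003 -0.0013 0.0003 23.8 -1.5 0.1
-0.0003 -0.0013 0.0003 23.8 -1.5 0.0
-0.0003 -0.0013 0.0003 23.8 -1.5 -0.0
-0.0003 -0.0013 0.0003 23.8 -1.5 -0.0
```

Emit:
drive_tool(
  moves="0 -0.0013 0 24 -1.5 0 0.45; 0 -0.0013 0 24 -1.5 0 0.45; 0 -0.0013 0 24 -1.5 0 0.45; 0 -0.0013 0 24 -1.5 0 0.45; 0 -0.0013 0 24 -1.5 0 0.45; 0 -0.0013 0 23 -1.5 0 0.45; 0 0 0 0 0 0 0.45; 0 0 0 0 0 0 0.45",
)

```text
clock: 3.1
tool_pos: [0.5269, -0.0595, 0.0886]
tcp_rot: [-0.456, 0.612, -0.354, -0.541]
ft_force: [1.0, 0.1, 0.6]
width: 0.0471
```

```bash
python3 - <<'E'
from h import *
from rig import *
import pickle
s=state(); w=snapshot("wrist"); pickle.dump((s,w),open("w2.pkl","wb")); print(s["clock"],s["tool_pos"],s["width"],s["ft_force"])
X,Y,N,Rt=axes(19.85); d=s["tool_pos"]-np.array([.5293,-.0585,.071]); print(d@X,d@Y,d@N)
cv2.imwrite("pics/w2.png",w["image"][:,:,::-1])
E
```

```text
3.1 [ 0.5268808  -0.05952454  0.08857863] 0.047091772473877386 [0.95685669 0.09974334 0.58394116]
0.0004689979961754128 -0.00014220328240523156 0.01776711465485952
```

View pics/w2.png

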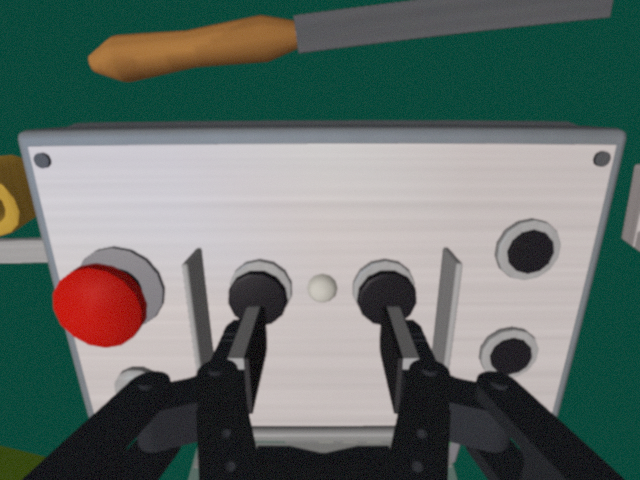

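```bash
python3 - <<'E'
from h import *
import pickle
s,w=pickle.load(open("w2.pkl","rb"))
T=Rs(s)
for x in(-.006,.0178):
  for z in(-.03,.03): print(x,z,proj(w,[s["tool_pos"]+T.apply([x,0,z])],s))
g=cv2.cvtColor(w["image"],cv2.COLOR_RGB2GRAY)
for x0,x1 in((215,300),(345,425)):
  m=(g[255:335,x0:x1]<70).astype(np.uint8); 
  cols=np.where(m[:60].any(0))[0]+x0; rows=np.where(m[:,:].any(1))[0]+255; print(cols.min(),cols.max(),rows.min(),rows.max())
  print([ (r,np.where(g[r,x0:x1]<70)[0][[0,-1]]+x0) for r in range(275,325,6) if (g[r,x0:x1]<70).any()])
E
```

```text
-0.006 -0.03 [[248.17766687 325.77436016]]
-0.006 0.03 [[397.65187192 325.77871211]]
0.0178 -0.03 [[257.53787413 298.33078676]]
0.0178 0.03 [[388.29606336 298.33323574]]
230 286 272 334
[(275, array([242, 271])), (281, array([235, 279])), (287, array([231, 283])), (293, array([230, 285])), (299, array([230, 286])), (305, array([231, 284])), (311, array([234, 282])), (317, array([239, 276])), (323, array([231, 266]))]
358 414 271 334
[(275, array([372, 402])), (281, array([365, 409])), (287, array([360, 413])), (293, array([359, 414])), (299, array([358, 414])), (305, array([360, 413])), (311, array([362, 410])), (317, array([367, 404])), (323, array([379, 415]))]
```

Both button centres, (258,298) and (386,298), match where the tips are predicted to land to within 1 mm. I'll go down and watch the force.

Emit:
drive_tool(
  moves="0 0 0 7 0 0 0.45; 0 0 0 7 0 0 0.45; 0 0 0 5 0 0 0.45; 0 0 0 2 0 0 0.45; 0 0 0 0 0 0 0.45",
)

```text
clock: 3.65
tool_pos: [0.5303, -0.0577, 0.0675]
tcp_rot: [-0.456, 0.612, -0.354, -0.541]
ft_force: [-1.1, 0.1, 5.3]
width: 0.0471
```

Emit:
drive_tool(
  moves="0 0 0 2 0 0 0.45; 0 0 0 0 0 0 0.45",
)

```text
clock: 3.85
tool_pos: [0.5306, -0.0576, 0.0656]
tcp_rot: [-0.456, 0.612, -0.354, -0.541]
ft_force: [-3.9, 0.6, 5.9]
width: 0.0471
```

Emit:
drive_tool(
  moves="0 0 0 2 0 0 0.45; 0 0 0 0 0 0 0.45",
)

```text
clock: 4.05
tool_pos: [0.5309, -0.0575, 0.064]
tcp_rot: [-0.456, 0.612, -0.354, -0.541]
ft_force: [-4.3, 0.2, 7.2]
width: 0.0469
```

Emit:
drive_tool(
  moves="0 0 0 1.5 0 0 0.45; 0 0 0 0 0 0 0.45",
)

```text
clock: 4.25
tool_pos: [0.531, -0.0575, 0.0638]
tcp_rot: [-0.456, 0.612, -0.354, -0.541]
ft_force: [-9.9, 1.9, 18.3]
width: 0.047
```

Emit:
drive_tool(
  moves="0 0 0 1 0 0 0.45; 0 0 0 0 0 0 0.45",
)

```text
clock: 4.45
tool_pos: [0.5311, -0.0575, 0.0637]
tcp_rot: [-0.456, 0.612, -0.354, -0.541]
ft_force: [-14.1, 1.5, 25.5]
width: 0.0471
```

```bash
python3 - <<'E'
from h import *
from rig import *
s=state(); T=Rs(s).inv(); print(s["clock"],T.apply(s["ft_force"]).round(2),T.apply(s["wrist_torque"]).round(3),s["width"])
w=snapshot("wrist"); cv2.imwrite("pics/w3.png",w["image"][200:440,160:480,::-1].repeat(2,0).repeat(2,1))
E
```

```text
4.45 [-27.33   8.07   6.17] [ 0.118 -2.526  3.471] 0.04708543168610622
```

View pics/w3.png

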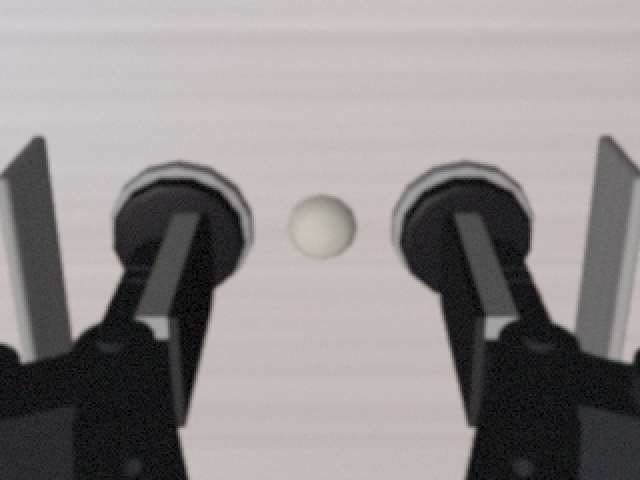

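Both heads are down evenly, and the torque shows the load shared between them. Now I'll hold.

Emit:
drive_tool(
  moves="0 0 0 0 0 0 0.45; 0 0 0 0 0 0 0.45; 0 0 0 0 0 0 0.45; 0 0 0 0 0 0 0.45; 0 0 0 0 0 0 0.45; 0 0 0 0 0 0 0.45; 0 0 0 0 0 0 0.45; 0 0 0 0 0 0 0.45",
)

```text
clock: 5.3
tool_pos: [0.5311, -0.0575, 0.0637]
tcp_rot: [-0.456, 0.612, -0.354, -0.541]
ft_force: [-14.5, 1.8, 25.5]
width: 0.0471
```

Emit:
drive_tool(
  moves="0 0 0 0 0 0 0.45; 0 0 0 0 0 0 0.45; 0 0 0 0 0 0 0.45; 0 0 0 0 0 0 0.45; 0 0 0 0 0 0 0.45; 0 0 0 0 0 0 0.45; 0 0 0 0 0 0 0.45; 0 0 0 0 0 0 0.45",
)

```text
clock: 6.1
tool_pos: [0.5311, -0.0575, 0.0637]
tcp_rot: [-0.456, 0.612, -0.354, -0.541]
ft_force: [-13.9, 1.9, 26.1]
width: 0.0467
```

Emit:
drive_tool(
  moves="0 0 0 0 0 0 0.45; 0 0 0 0 0 0 0.45; 0 0 0 0 0 0 0.45; 0 0 0 0 0 0 0.45; 0 0 0 0 0 0 0.45; 0 0 0 0 0 0 0.45; 0 0 0 0 0 0 0.45; 0 0 0 0 0 0 0.45",
)

```text
clock: 6.9
tool_pos: [0.5311, -0.0575, 0.0637]
tcp_rot: [-0.456, 0.612, -0.354, -0.541]
ft_force: [-14.2, 2.3, 25.8]
width: 0.0469
```

Emit:
drive_tool(
  moves="0 0 0 -5 0 0 0.45; 0 0 0 -15 0 0 0.45; 0 0 0 -25 0 0 0.45; 0 0 0 -30 0 0 0.45; 0 0 0 -30 0 0 0.45; 0 0 0 -30 0 0 0.45; 0 0 0 -20 0 0 0.45; 0 0 0 0 0 0 0.45",
)

```text
clock: 7.7
tool_pos: [0.5075, -0.0668, 0.217]
tcp_rot: [-0.457, 0.614, -0.353, -0.539]
ft_force: [0.1, 0.7, -0.3]
width: 0.0469
```

```bash
python3 - <<'E'
from h import *
from rig import *
import pickle
s=state(); w=snapshot("wrist"); t=snapshot("scene"); pickle.dump((s,w,t),open("w4.pkl","wb")); print(s["clock"],s["tool_pos"],s["ft_force"])
a=cv2.resize(w["image"],(400,300)); b=cv2.resize(t["image"][150:270,180:340],(400,300))
cv2.imwrite("pics/w4.png",np.hstack([a,b])[:,:,::-1])
E
```

```text
7.7 [ 0.5074631  -0.06680594  0.21698986] [ 0.05804103  0.685477   -0.33714985]
```

View pics/w4.png

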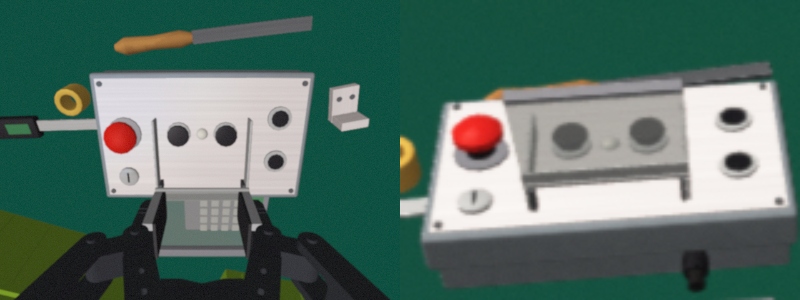

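Both buttons are up again, and the flap's bar is clear at row ~403 of the first wrist view. I'll get the flap angle from the bar row.

```bash
python3 - <<'E'
from h import *
import pickle
X,Y,N,Rt=axes(19.85); B=np.array([.5293,-.0585,.0705]); H=B+.07*X+.008*N
s,w=pickle.load(open("w1.pkl","rb")); s4,w4,t4=pickle.load(open("w4.pkl","rb"))
for name,ss,ww in(("w1",s,w),("w4",s4,w4)):
  g=cv2.cvtColor(ww["image"],cv2.COLOR_RGB2GRAY).astype(int); print(name,[(r,g[r,300:350].mean().round()) for r in range(380,430,3)])
for th in(1.7,1.75,1.8,1.85,1.9,1.95,2.,2.05):
  E=H+.095*(-np.cos(th)*X+np.sin(th)*N); print(th,proj(w,[E],s).round(),proj(w4,[E],s4).round(),proj(t4,[E]).round(), proj(t4,[E+.061*Y,E-.061*Y]).round().tolist(),E.round(3))
print("hinge scene",proj(t4,[H+.061*Y,H-.061*Y]),H)
E
```

```text
w1 [(380, np.float64(111.0)), (383, np.float64(111.0)), (386, np.float64(112.0)), (389, np.float64(111.0)), (392, np.float64(112.0)), (395, np.float64(87.0)), (398, np.float64(84.0)), (401, np.float64(117.0)), (404, np.float64(135.0)), (407, np.float64(134.0)), (410, np.float64(121.0)), (413, np.float64(61.0)), (416, np.float64(60.0)), (419, np.float64(59.0)), (422, np.float64(59.0)), (425, np.float64(60.0)), (428, np.float64(60.0))]
w4 [(380, np.float64(111.0)), (383, np.float64(111.0)), (386, np.float64(111.0)), (389, np.float64(111.0)), (392, np.float64(100.0)), (395, np.float64(81.0)), (398, np.float64(91.0)), (401, np.float64(135.0)), (404, np.float64(134.0)), (407, np.float64(133.0)), (410, np.float64(98.0)), (413, np.float64(59.0)), (416, np.float64(59.0)), (419, np.float64(60.0)), (422, np.float64(59.0)), (425, np.float64(59.0)), (428, np.float64(60.0))]
1.7 [[323. 397.]] [[324. 395.]] [[257. 184.]] [[293.0, 182.0], [221.0, 187.0]] [ 0.589 -0.037  0.185]
1.75 [[323. 402.]] [[324. 400.]] [[257. 186.]] [[293.0, 184.0], [221.0, 188.0]] [ 0.593 -0.035  0.186]
1.8 [[323. 406.]] [[324. 405.]] [[257. 188.]] [[293.0, 186.0], [221.0, 191.0]] [ 0.598 -0.034  0.185]
1.85 [[323. 410.]] [[324. 410.]] [[257. 190.]] [[293.0, 188.0], [220.0, 193.0]] [ 0.602 -0.032  0.185]
1.9 [[323. 414.]] [[324. 414.]] [[257. 193.]] [[293.0, 190.0], [220.0, 195.0]] [ 0.607 -0.031  0.184]
1.95 [[323. 418.]] [[324. 417.]] [[257. 195.]] [[294.0, 192.0], [220.0, 197.0]] [ 0.611 -0.029  0.184]
2.0 [[323. 421.]] [[324. 420.]] [[257. 197.]] [[294.0, 195.0], [220.0, 200.0]] [ 0.615 -0.027  0.182]
2.05 [[323. 423.]] [[324. 423.]] [[257. 200.]] [[294.0, 197.0], [220.0, 202.0]] [ 0.62  -0.026  0.181]
hinge scene [[295.6763315  220.10456894]
 [228.86911727 224.76765649]] [ 0.59283402 -0.0355637   0.09053383]
```

```bash
python3 - <<'E'
from h import *
from rig import *
s=state(); X,Y,N,Rt=axes(19.85); H=np.array([.5928,-.0356,.0905])
d=s["tool_pos"]-H; print("a b c",d@X,d@Y,d@N,"rot",(Rs(s).inv()*Rt).as_rotvec())
plan(s,Rt,H+.068*X+.135*N,6)
# sweep path TCP (a,c) and tool steps (ty=-da, tx=-dc)
P=[(.016,.075)]+[(-.075*np.cos(q)+.002*np.sin(q)+.011,.075*np.sin(q)+.002*np.cos(q)) for q in np.radians(np.arange(80,-1,-5))]
P=np.array(P)*1000; print(np.c_[P[1:],-np.diff(P[:,1]),-np.diff(P[:,0])].round(1))
E
```

```text
a b c -0.06940719582605373 0.000466629163225095 0.13710646342197733 rot [-0.00106571  0.00087666  0.0019132 ]
-0.0002 0.0001 0.0003 0.4 -22.9 -0.1
-0.0002 0.0001 0.0003 0.4 -22.9 -0.1
-0.0002 0.0001 0.0003 0.4 -22.9 -0.1
-0.0002 0.0001 0.0003 0.4 -22.9 -0.1
-0.0002 0.0001 0.0003 0.4 -22.9 -0.1
-0.0002 0.0001 0.0003 0.4 -22.9 -0.1
[[ -0.1  74.2   0.8  16.1]
 [ -6.5  73.    1.2   6.4]
 [-12.8  71.2   1.8   6.3]
 [-18.9  68.8   2.3   6.1]
 [-24.8  66.    2.9   5.9]
 [-30.4  62.6   3.4   5.6]
 [-35.7  58.7   3.8   5.3]
 [-40.6  54.4   4.3   4.9]
 [-45.2  49.7   4.7   4.5]
 [-49.3  44.7   5.1   4.1]
 [-53.   39.2   5.4   3.7]
 [-56.1  33.5   5.7   3.2]
 [-58.8  27.5   6.    2.7]
 [-60.9  21.3   6.2   2.1]
 [-62.5  15.    6.4   1.6]
 [-63.5   8.5   6.5   1. ]
 [-64.    2.    6.5   0.5]]
```

Emit:
drive_tool(
  moves="0 0 0 0 -23 0 1; 0 0 0 0 -23 0 1; 0 0 0 0 -23 0 1; 0 0 0 0 -23 0 1; 0 0 0 0 -23 0 1; 0 0 0 0 -22 0 1; 0 0 0 0 0 0 1; 0 0 0 0 0 0 1",
)

```text
clock: 8.6
tool_pos: [0.6325, -0.0207, 0.2355]
tcp_rot: [-0.455, 0.611, -0.355, -0.542]
ft_force: [0.2, -0.7, -0.3]
width: 0.0003
```

Emit:
drive_tool(
  moves="0 0 0 12 0 0 1; 0 0 0 16 0 0 1; 0 0 0 16 0 0 1; 0 0 0 16 0 0 1; 0 0 0 0 0 0 1; 0 0 0 0 0 0 1",
)

```text
clock: 9.2
tool_pos: [0.6421, -0.0176, 0.1782]
tcp_rot: [-0.456, 0.612, -0.354, -0.541]
ft_force: [0.5, 0.7, 0.0]
width: -0.0003
```

```bash
python3 - <<'E'
from h import *
from rig import *
s=state(); X,Y,N,Rt=axes(19.85); H=np.array([.5928,-.0356,.0905])
d=s["tool_pos"]-H; print(s["clock"],"a b c",d@X,d@Y,d@N,s["width"],s["ft_force"],s["joints"].round(2))
w=snapshot("wrist"); t=snapshot("scene"); a=cv2.resize(w["image"],(400,300)); b=cv2.resize(t["image"][100:280,160:400],(400,300))
cv2.imwrite("pics/w5.png",np.hstack([a,b])[:,:,::-1])
E
```

```text
9.2 a b c 0.06692332991966528 0.0001629108998467381 0.0772496877532657 -0.00032386651485530137 [0.48250092 0.66310352 0.03876961] [ 0.2   0.35  0.1  -0.03 -1.15 -1.42]
```

View pics/w5.png

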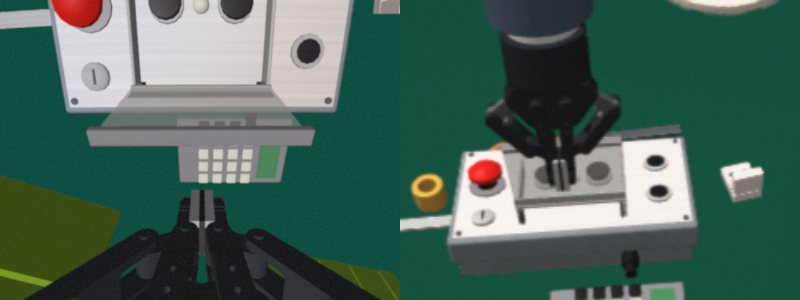

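The closed fingers are behind the flap and centred on it, so I'll start the sweep.

Emit:
drive_tool(
  moves="0 0 0 1 10 0 1; 0 0 0 1 10 0 1; 0 0 0 0 8 0 1; 0 0 0 0 8 0 1; 0 0 0 0 8 0 1; 0 0 0 0 7 0 1; 0 0 0 0 0 0 1",
)

```text
clock: 10.0
tool_pos: [0.5949, -0.0345, 0.1677]
tcp_rot: [-0.456, 0.612, -0.354, -0.541]
ft_force: [0.3, -0.6, -0.5]
width: 0.0003
```

Emit:
drive_tool(
  moves="0 0 0 0 8 0 1; 0 0 0 1 8 0 1; 0 0 0 1 6.5 0 1; 0 0 0 2 6 0 1; 0 0 0 2 6 0 1; 0 0 0 3 6 0 1; 0 0 0 3.5 5.5 0 1; 0 0 0 0 0 0 1",
)

```text
clock: 10.8
tool_pos: [0.5541, -0.049, 0.1463]
tcp_rot: [-0.456, 0.611, -0.355, -0.541]
ft_force: [0.8, 0.2, 0.0]
width: 0.0002
```

```bash
python3 - <<'E'
from h import *
from rig import *
s=state(); X,Y,N,Rt=axes(19.85); H=np.array([.5928,-.0356,.0905])
d=s["tool_pos"]-H; print(s["clock"],"a b c",d@X,d@Y,d@N,s["width"],s["ft_force"])
w=snapshot("wrist"); t=snapshot("scene"); a=cv2.resize(w["image"],(400,300)); b=cv2.resize(t["image"][100:280,160:400],(400,300))
cv2.imwrite("pics/w6.png",np.hstack([a,b])[:,:,::-1])
E
```

```text
10.8 a b c -0.03064814502998276 0.0005438344147477523 0.06206481582668615 0.00022397315186602088 [0.75737887 0.22349452 0.02517796]
```

View pics/w6.png

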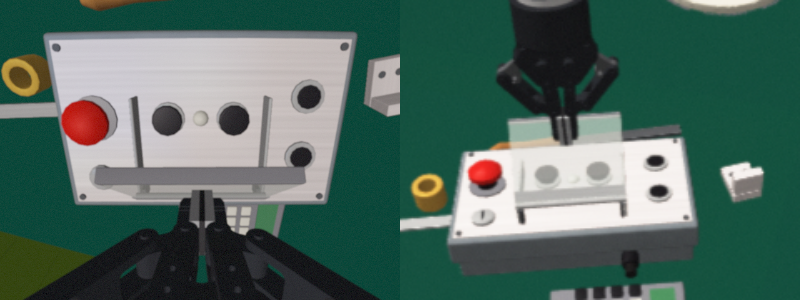

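The flap is following the fingers forward. I'll continue along the arc.

Emit:
drive_tool(
  moves="0 0 0 4 5 0 1; 0 0 0 4 5 0 1; 0 0 0 4.5 4.5 0 1; 0 0 0 5 4 0 1; 0 0 0 5.5 3.5 0 1; 0 0 0 5.5 3 0 1; 0 0 0 6 2.5 0 1; 0 0 0 0 0 0 1",
)

```text
clock: 11.7
tool_pos: [0.5345, -0.056, 0.1072]
tcp_rot: [-0.456, 0.611, -0.355, -0.541]
ft_force: [0.8, 0.7, 0.0]
width: 0.0
```

Emit:
drive_tool(
  moves="0 0 0 6 2 0 1; 0 0 0 6 1.5 0 1; 0 0 0 6 1 0 1; 0 0 0 4 0.5 0 1; 0 0 0 0 0 0 1; 0 0 0 0 0 0 1",
)

```text
clock: 12.3
tool_pos: [0.5343, -0.0563, 0.0858]
tcp_rot: [-0.456, 0.612, -0.354, -0.541]
ft_force: [-0.8, 0.5, -0.0]
width: -0.0003
```

```bash
python3 - <<'E'
from h import *
from rig import *
s=state(); X,Y,N,Rt=axes(19.85); H=np.array([.5928,-.0356,.0905])
d=s["tool_pos"]-H; print(s["clock"],"a b c",d@X,d@Y,d@N,s["width"],Rs(s).inv().apply(s["ft_force"]))
E
```

```text
12.3 a b c -0.061907131231617764 0.00042222914732325503 0.006112140277451992 -0.0002539923176216243 [-0.09504058  0.61140048  0.71477542]
```

Next I'll press down in small steps until it bottoms on the rails.

Emit:
drive_tool(
  moves="0 0 0 2 0 0 1; 0 0 0 1 0 0 1; 0 0 0 0 0 0 1",
)

```text
clock: 12.6
tool_pos: [0.5351, -0.0561, 0.0835]
tcp_rot: [-0.456, 0.612, -0.354, -0.541]
ft_force: [-1.5, 0.5, 2.9]
width: 0.0001
```

Emit:
drive_tool(
  moves="0 0 0 1.5 0 0 1; 0 0 0 0 0 0 1",
)

```text
clock: 12.8
tool_pos: [0.5352, -0.0561, 0.0834]
tcp_rot: [-0.456, 0.612, -0.354, -0.541]
ft_force: [-8.9, 0.9, 15.2]
width: -0.0002
```

Emit:
drive_tool(
  moves="0 0 0 1 0 0 1; 0 0 0 0 0 0 1",
)

```text
clock: 13.0
tool_pos: [0.5352, -0.0562, 0.0833]
tcp_rot: [-0.456, 0.613, -0.354, -0.54]
ft_force: [-11.5, 2.0, 21.5]
width: 0.0003
```

It has bottomed hard, at 21 N with no further travel. Now I'll back off and check.

Emit:
drive_tool(
  moves="0 0 0 -4 0 0 1; 0 0 0 -10 0 0 1; 0 0 0 -20 0 0 1; 0 0 0 -30 0 0 1; 0 0 0 -30 0 0 1; 0 0 0 -30 0 0 1; 0 0 0 -20 0 0 1; 0 0 0 0 0 0 1",
)

```text
clock: 13.8
tool_pos: [0.5131, -0.0649, 0.2262]
tcp_rot: [-0.457, 0.614, -0.353, -0.539]
ft_force: [0.1, -0.3, 0.7]
width: -0.0002
```

```bash
python3 - <<'E'
from h import *
from rig import *
s=state(); w=snapshot("wrist"); t=snapshot("scene"); a=cv2.resize(w["image"],(400,300)); b=cv2.resize(t["image"][130:310,80:400],(400,300))
cv2.imwrite("pics/w7.png",np.hstack([a,b])[:,:,::-1]); print(s["clock"],s["tool_pos"],s["ft_force"])
X,Y,N,Rt=axes(19.85); H=np.array([.5928,-.0356,.0890])
for th in(0,.05,.1,.2):
  E=H+.095*(-np.cos(th)*X+np.sin(th)*N); print(th,proj(w,[E+.061*Y,E-.061*Y],s).round(1).tolist())
g=cv2.cvtColor(w["image"],cv2.COLOR_RGB2GRAY).astype(int); print([(r,int(g[r,350:380].mean())) for r in range(150,230,3)])
E
```

```text
13.8 [ 0.51307387 -0.06487932  0.22623736] [ 0.09801435 -0.31856353  0.71723909]
0 [[405.3, 173.2], [242.6, 173.2]]
0.05 [[406.6, 174.5], [241.3, 174.5]]
0.1 [[407.8, 176.1], [240.0, 176.1]]
0.2 [[410.4, 180.4], [237.5, 180.4]]
[(150, 208), (153, 211), (156, 215), (159, 213), (162, 212), (165, 211), (168, 215), (171, 216), (174, 196), (177, 110), (180, 156), (183, 187), (186, 197), (189, 187), (192, 174), (195, 169), (198, 166), (201, 164), (204, 164), (207, 163), (210, 164), (213, 166), (216, 168), (219, 175), (222, 197), (225, 206), (228, 207)]
```

View pics/w7.png

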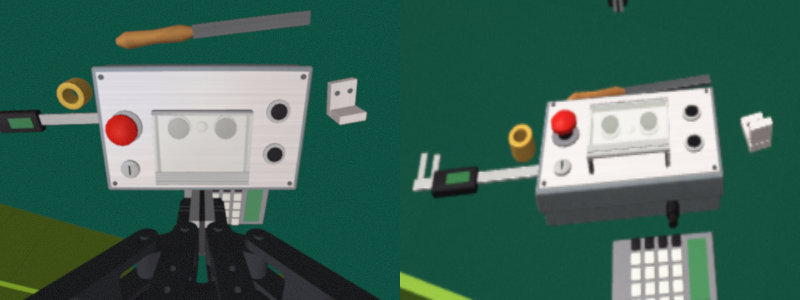

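The guard lies flat over the two buttons. Its edge, at row ~175 and columns ~241–405, matches the shut prediction, and the parts around the console look unmoved. I'm handing in.

```bash
python3 -c "
from rig import *
print(close_job(), state()['clock'])"
```

```text
the job is handed in; nothing more can be done
the job is handed in; nothing more can be done
```

I pressed both reset buttons together, held them, let them come up, then pushed the guard fully shut. The job took about 14 s and I have handed it in; no verdict came back.

- **Buttons:** I pressed until they stopped moving, at about 27 N. The load looked shared between the two, and both heads were visibly down. I held them from about 4.3 to 6.9 s. After I lifted off, the force was back to about zero and the picture showed both heads up. Button travel can't be read directly, so "fully down" rests on the hard stop and the pictures.
- **Guard:** I swept it forward from behind with the closed fingers and pressed it onto the rails until it stopped hard at about 21 N. After I backed off, its free edge in the wrist view matched the predicted shut position. The height where it stopped also agrees with the button heights to within 1–2 mm.
- **Everything else:** I planned no contact with any other control or loose part, and the last pictures show the file, bracket, bushing, calculator and caliper in place. The arm ended clear of the console.
- **Disagreements:** The wrist and top cameras differed by 2–3 mm on the button positions. I went with the wrist view, and a close-up just before pressing confirmed it to within 1 mm. About 10 N of sideways force also showed while pressing, probably friction at the tips.

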